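Carry the lamp parts over from the cooling tray to the carrier in order

ROBOT

A 6-joint arm with a two-finger parallel gripper is mounted at the origin on the work surface. World frame = base frame: x ahead of the robot, y to its left, z up, the work surface at z = 0. Lengths are in mm, angles in rad, forces in N, time in s.
With the tool pointing down it reaches from about 350 to 725 mm from the base axis. Payload 4.3 kg.
Tool frame: the origin (TCP) lies between the finger pads; the fingertips stand 8 mm ahead of it and the grasp point (between the pads) lies 11 mm behind it; z points along the fingers, y is the line along which they close (so a half turn about z gives the same grasp; the last joint's range is limited). The gripper opens to 85 mm and grips with 20 to 120 N. Pads are 22 mm wide; open, the fingers measure 114 mm over their backs; the gripper's body (76 mm by 85 mm) begins 54 mm behind the grasp point. The pads swing forward as they close: fully open they stand 13 mm farther back than shut.
Start: joints at [-1.326, 0.377, 0.081, 1.274, 0, 1.46], TCP at [199.769, -539.22, 239.329] pointing down, gripper open.
Joint ranges: [-2.72, 2.72], [-0.84, 1.66], [-1.02, 1.22], [-1.77, 2.12], [-1.37, 1.28], [-3.14, 3.14]. Speed limits (rad/s): [2.57, 2.57, 3.14, 3.14, 3.14, 3.14].

INTERFACE

Orientations are given as a rotation vector (axis times angle).
In Python, from plant import arm, vision gives the robot as it stands. The module is installed in compiled form; this text tells all that it offers.
- The arm moves only by the shell command python3 -m jog 'ROWS' [FORCE]. ROWS is JSON, a list of rows, each an object with "angular": the turn, a rotation vector about the tool's x, y, z in degrees, a list of three; "dp": the shift along the tool's x, y, z in m, a list of three; "claw": the opening, from 0 (shut) to 1 (fully open). In form: [{"angular": [rx, ry, rz], "dp": [x, y, z], "claw": claw}, ...]. A call has 1 to 12 rows; each row is the pose to reach, as a shift and turn from the pose commanded when the call began, along the tool's axes at that moment; what a row does not reach only later rows make up. A row lasts 1/10 s, in which the tool goes at most 50 mm and 8.59 degrees, less where a joint would pass 70% of its speed; a pose out of reach is approached as far as the arm can. A call with a gripper value outside its range is refused whole. The fingers move at their own pace and stop on an object; FORCE is the grip in N (left out, the last holds). Time passes only in rows, so rows that repeat a pose let the fingers close. It gives the time, the measured TCP pose, the force, the opening and the grip force at its end, in the units of the state.
- arm.observe(): the state, without advancing time (a new reading comes with each control period).
- vision.get_image(name): name is "scene" or "side" or "wrist"; returns (picture, depth): 480x640x3 uint8, blue, green, red; 480x640 float32, mm along the optical axis (not along the pixel's ray), 0 where there is no reading.
- vision.camera_model(name): a dict with "fx", "fy", "cx", "cy" (pixels), "T" (4x4, takes a point from camera to world coordinates); the wrist camera has in their place "hand_eye" (4x4, takes a point from camera to tool coordinates, whose origin is the TCP and whose axes are the flange's). Camera axes: x right, y up, looking along -z (the intrinsics and any distortion apply to the point x, -y, -z); pixel columns grow to the right and rows downward; lengths in mm; the calibration is good to about 2 mm. A picture is of the moment at which its call begins: read the wrist's pose just before it. camera_model takes no time and is no camera call.
- arm.close_job(): hands the job in; it is judged then, once.
The state is a dict: "time": time; "joint_pos": joint angles; "dq": joint speeds; "joint_efforts": joint torques, N m; "tcp_pos": TCP position; "tcp_rot": TCP orientation; "wrist_force": force on the tool from outside, world axes, zero at the start; "moment": the same for the moment, N m; "gripper_width": opening from 0.0 (shut) to 1.0 (fully open); "gripper_force": force on a finger pad.
Only numpy, scipy, OpenCV 4.12 (cv2) and the standard library are available. Lean on these libraries where they do the work, as an engineer would, in place of code of your own. Each camera call takes 0.05 s, during which the arm holds its last target. There are 200 camera calls.

TASK

The four brass lamp parts on the soldering blocks have cooled, and they stand in the order in which they go up the lamp's stem. Take them from the steel cooling tray to the wooden carrier, one standing upright in each bay, and keep the order: the part nearest the tray's handle goes in the bay nearest the carrier's handle, and so on down the row. Set each one down, do not drop it or tip it over.

Things in the scene. Friction and masses are not known exactly. Their poses are not given: they have to be found in the camera images.
- knop: The ball knop: a turned brass lamp part, a ball 50 mm across with a short round collar (25 mm across) above it and a round foot (40 mm across) below, 76 mm tall. The ball's widest level, where it is gripped 50 mm wide, lies 46 mm above its underside. Its origin is the centre of its underside, its z axis points up through the part.
- cup: The candle cup: a brass lamp part with an open-topped straight cup (40 mm outside, 32 mm inside, 28 mm deep) on a thin stem and a round foot 42 mm across, 78 mm tall. The cup's straight outside wall, 48 to 78 mm above the underside, is the place to grip (40 mm wide). Its origin is the centre of its underside, its z axis points up through the part.
- baluster: The baluster: a brass lamp part like a slim vase, the tallest of the four, 89 mm tall: round foot 46 mm across, belly 44 mm across at about a third of its height, thin neck, and at the top a plain round collar 28 mm across from 67 to 89 mm above the underside, the place to grip. Its origin is the centre of its underside, its z axis points up through the part.
- plinth: The square plinth: the only square brass lamp part, a square foot 46 x 46 x 10 mm, a square block 34 x 34 mm from 10 to 64 mm above the underside (gripped across two opposite flats, 34 mm wide) and a short round collar 26 mm across on top, 74 mm tall in all. Its x and y axes are square to its flats. Its origin is the centre of its underside, its z axis points up through the part.
- knop_block: The cream fire-brick soldering block on which the ball knop stands at the start, 70 x 70 x 18 mm, fixed in the cooling tray; it stays there, so it shows which place in the row the ball knop had. Origin: centre of its underside; the ball knop stands on its top, 18 mm above that, within about 6 mm of its centre.
- cup_block: The cream fire-brick soldering block on which the candle cup stands at the start, 70 x 70 x 18 mm, fixed in the cooling tray; it stays there, so it shows which place in the row the candle cup had. Origin: centre of its underside; the candle cup stands on its top, 18 mm above that, within about 6 mm of its centre.
- baluster_block: The cream fire-brick soldering block on which the baluster stands at the start, 70 x 70 x 18 mm, fixed in the cooling tray; it stays there, so it shows which place in the row the baluster had. Origin: centre of its underside; the baluster stands on its top, 18 mm above that, within about 6 mm of its centre.
- plinth_block: The cream fire-brick soldering block on which the square plinth stands at the start, 70 x 70 x 18 mm, fixed in the cooling tray; it stays there, so it shows which place in the row the square plinth had. Origin: centre of its underside; the square plinth stands on its top, 18 mm above that, within about 6 mm of its centre.
- cooling_tray: Sheet-steel tray 324 x 96 mm with 20 mm rim, fixed on the bench, with a dark steel loop handle at one end (reaches 40 mm past it). Origin: centre of its underside; y axis along the row towards the handle, x across. It holds four blocks in a row, tops 22 mm above the bench, at y = +117 (next to the handle), +39, -39, -117 mm.
- carrier: Light wooden tray 322 x 92 mm, fixed on the bench, empty, with a brass bow handle at one end (reaches 30 mm past it). Origin: centre of its underside; y axis along the row towards the handle, x across. Four open bays, centres at y = +117 (next to the handle), +39, -39, -117 mm, each 72 mm along y and 76 mm across, floor 6 mm, outer walls 24 mm and partitions 20 mm above the bench.
There are look-alikes about, which are no part of the job. What is shaped like the baluster but green is not meant.

How it is judged (in metres and radians):
At the end, for the whole second after the job is handed in: All four parts stand upright (within 0.12 rad) on the floor of the carrier (to 4 mm), each within 20 mm, along and across, of the centre of the bay whose place counted from the carrier's handle equals that of its block counted from the tray's handle; released, at rest (((y of knop_block in the frame of cooling_tray between 0.097 and 0.137 m and y of knop in the frame of carrier between 0.097 and 0.137 m) or (y of knop_block in the frame of cooling_tray between 0.019 and 0.059 m and y of knop in the frame of carrier between 0.019 and 0.059 m) or (y of knop_block in the frame of cooling_tray between -0.059 and -0.019 m and y of knop in the frame of carrier between -0.059 and -0.019 m) or (y of knop_block in the frame of cooling_tray between -0.137 and -0.097 m and y of knop in the frame of carrier between -0.137 and -0.097 m)) and x of knop in the frame of carrier between -0.02 and 0.02 m and z of knop in the frame of carrier between 0.002 and 0.01 m and angle between each of knop, cup, baluster, plinth's own z axis and vertical below 0.12 rad and linear speed of each of knop, cup, baluster, plinth below 0.03 m/s and angular speed of each of knop, cup, baluster, plinth below 0.3 rad/s and ((y of cup_block in the frame of cooling_tray between 0.097 and 0.137 m and y of cup in the frame of carrier between 0.097 and 0.137 m) or (y of cup_block in the frame of cooling_tray between 0.019 and 0.059 m and y of cup in the frame of carrier between 0.019 and 0.059 m) or (y of cup_block in the frame of cooling_tray between -0.059 and -0.019 m and y of cup in the frame of carrier between -0.059 and -0.019 m) or (y of cup_block in the frame of cooling_tray between -0.137 and -0.097 m and y of cup in the frame of carrier between -0.137 and -0.097 m)) and x of cup in the frame of carrier between -0.02 and 0.02 m and z of cup in the frame of carrier between 0.002 and 0.01 m and ((y of baluster_block in the frame of cooling_tray between 0.097 and 0.137 m and y of baluster in the frame of carrier between 0.097 and 0.137 m) or (y of baluster_block in the frame of cooling_tray between 0.019 and 0.059 m and y of baluster in the frame of carrier between 0.019 and 0.059 m) or (y of baluster_block in the frame of cooling_tray between -0.059 and -0.019 m and y of baluster in the frame of carrier between -0.059 and -0.019 m) or (y of baluster_block in the frame of cooling_tray between -0.137 and -0.097 m and y of baluster in the frame of carrier between -0.137 and -0.097 m)) and x of baluster in the frame of carrier between -0.02 and 0.02 m and z of baluster in the frame of carrier between 0.002 and 0.01 m and ((y of plinth_block in the frame of cooling_tray between 0.097 and 0.137 m and y of plinth in the frame of carrier between 0.097 and 0.137 m) or (y of plinth_block in the frame of cooling_tray between 0.019 and 0.059 m and y of plinth in the frame of carrier between 0.019 and 0.059 m) or (y of plinth_block in the frame of cooling_tray between -0.059 and -0.019 m and y of plinth in the frame of carrier between -0.059 and -0.019 m) or (y of plinth_block in the frame of cooling_tray between -0.137 and -0.097 m and y of plinth in the frame of carrier between -0.137 and -0.097 m)) and x of plinth in the frame of carrier between -0.02 and 0.02 m and z of plinth in the frame of carrier between 0.002 and 0.01 m); the robot touches nothing.
It fails at once if a part is dropped or knocked away (moves faster than 0.7 m/s with no finger on it) ((contact force between knop and the fingers below 0.05 N and linear speed of knop above 0.7 m/s) or (contact force between cup and the fingers below 0.05 N and linear speed of cup above 0.7 m/s) or (contact force between baluster and the fingers below 0.05 N and linear speed of baluster above 0.7 m/s) or (contact force between plinth and the fingers below 0.05 N and linear speed of plinth above 0.7 m/s)).
It fails at once if a part is tipped over (leans more than 50 degrees) (angle between any of knop, cup, baluster, plinth's own z axis and vertical above 0.87 rad).
It also fails if it takes over 115 s, if anything falls off the work surface, if the arm or the gripper's body presses on something with over 40 N, if the wrist force passes 120 N, or if a joint passes its speed limit or range.

## Working session

There is one attempt and no reset: what is moved stays moved. The work goes in short steps, Python scripts to look and compute and a shell command to move; the robot and the scene stay as the last step left them, time stands still between calls to the robot, and variables do not carry over. Pictures are saved under pics/ and viewed, at most 14 in all, crops included, and the job is handed in when it is done.

```bash
mkdir -p pics; cat > h.py <<'E'
import numpy as np,cv2
from plant import arm,vision
from scipy.spatial.transform import Rotation as R
def snap(n,f):
    s=arm.observe(); im,d=vision.get_image(n); cv2.imwrite(f'pics/{f}.png',im); np.save(f'pics/{f}_d.npy',d)
    m=vision.camera_model(n)
    if 'T' in m: T=np.array(m['T'])
    else:
        W=np.eye(4); W[:3,:3]=R.from_rotvec(s['tcp_rot']).as_matrix(); W[:3,3]=s['tcp_pos']; T=W@np.array(m['hand_eye'])
    np.savez(f'pics/{f}_m.npz',T=T,k=[m['fx'],m['fy'],m['cx'],m['cy']])
    return im,d,m
def cloud(f):
    d=np.load(f'pics/{f}_d.npy'); z=np.load(f'pics/{f}_m.npz'); fx,fy,cx,cy=z['k']
    v,u=np.mgrid[:480,:640]
    p=np.stack([(u-cx)/fx*d,-(v-cy)/fy*d,-d],-1)
    w=p@z['T'][:3,:3].T+z['T'][:3,3]; w[d==0]=np.nan
    return w
E
python3 - <<'E'
from h import *
for n in('scene','side'):
    im,d,m=snap(n,n+'0'); print({k:(np.round(v,3).tolist() if k in('T','hand_eye') else v) for k,v in m.items()})
s=arm.observe(); print(s)
E
```

```text
{'fx': 491.15424644350725, 'fy': 491.15424644350725, 'cx': 325.83531308168887, 'cy': 244.86757536244747, 'T': [[-0.498, -0.548, 0.672, 1283.968], [0.867, -0.306, 0.393, 456.631], [-0.009, 0.779, 0.627, 778.063], [0.0, 0.0, 0.0, 1.0]]}
{'fx': 580.288164061795, 'fy': 580.288164061795, 'cx': 317.98408600625777, 'cy': 243.6197139273677, 'T': [[0.995, 0.057, -0.076, 450.289], [-0.095, 0.67, -0.736, -897.975], [0.009, 0.74, 0.673, 886.84], [0.0, 0.0, 0.0, 1.0]]}
{'time': 0.1, 'joint_pos': array([-1.32629474e+00,  3.77992197e-01,  7.97850564e-02,  1.27436319e+00,
        2.61665041e-05,  1.46048597e+00]), 'dq': array([ 0.00086967, -0.00210477,  0.00216766,  0.0009545 , -0.00166837,
       -0.00258581]), 'joint_efforts': array([ 1.21586927e-03, -4.64693427e+01,  2.70582980e+01,  1.20875635e-02,
       -1.12360872e-04,  1.74440345e-06]), 'tcp_pos': array([ 199.63780948, -538.64911811,  238.46291066]), 'tcp_rot': array([-3.09054074e+00, -5.54105680e-01,  1.45736245e-04]), 'wrist_force': array([-0.50733475, -0.32355983,  0.70893536]), 'moment': array([ 0.02331472, -0.01979505,  0.03451842]), 'gripper_force': 0.0, 'gripper_width': 0.9996976807173463}
```

View pics/scene0.png

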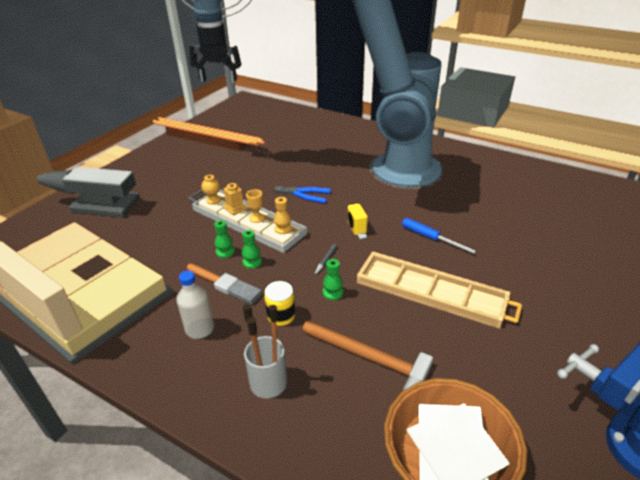

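View pics/side0.png

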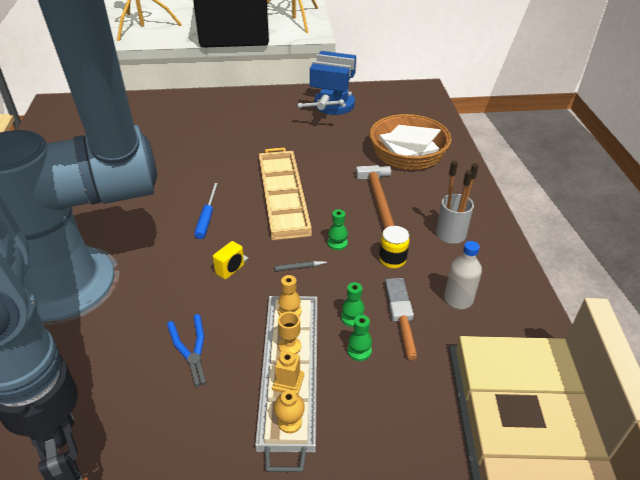

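Both views show the tray's dark handle at the knop end (side ~285,460), so the order from the handle is knop, plinth, cup, baluster. The carrier's handle is at its far end (side ~275,152). Green balusters stand beside the row.

```bash
python3 - <<'E'
from h import *
def box(p):
    (c,s,a)=cv2.minAreaRect(p[:,:2].astype(np.float32)); return np.round(c,1),np.round(s,1),round(a,2)
for f,regs in (('side0',dict(tray=(255,320,290,452),car=(255,315,140,242))),('scene0',dict(tray=(185,310,165,250),car=(350,525,250,328)))):
    w=cloud(f)
    im=cv2.imread(f'pics/{f}.png'); hsv=cv2.cvtColor(im,cv2.COLOR_BGR2HSV)
    print(f,'bench z',np.nanmedian(w[255:270,300:310,2]) )
    for n,(a,b,c,d) in regs.items():
        q=w[c:d,a:b]; h=hsv[c:d,a:b]
        m=(q[...,2]>3)&(q[...,2]<32)&(h[...,2]>90)&~((h[...,0]>35)&(h[...,0]<90)&(h[...,1]>120))
        k=cv2.connectedComponentsWithStats(m.astype(np.uint8)); i=1+np.argmax(k[2][1:,4]); mm=k[1]==i
        print(n,box(q[mm]), np.round(np.nanpercentile(q[mm][:,2],[5,50,95]),1))
        if n=='tray':
            m2=(q[...,2]>75)&(h[...,0]<30)
            for z in np.unique(k[1])[:0]:pass
            P=q[m2]; 
            k2=cv2.connectedComponentsWithStats(m2.astype(np.uint8))
            for j in range(1,k2[0]):
                if k2[2][j,4]>15: t=q[k2[1]==j]; print('  top',np.round(np.median(t,0),1),'mid',np.round((t.min(0)+t.max(0))/2,1),'rng',np.round(np.ptp(t,0),1))
E
```

```text
side0 bench z 2.3028757695968807
tray (array([ 468.5, -258.3]), array([352.6, 101.2]), 84.06) [ 3.8 20.7 28.4]
  top [ 471.8 -154.1   81.8] mid [ 473.  -150.8   87.3] rng [28.3 15.6 24.5]
  top [ 468.2 -235.9   90.9] mid [ 467.7 -230.6   89.5] rng [39.  42.1 28.9]
  top [ 460.9 -315.    88. ] mid [ 461.5 -307.6   87.7] rng [41.7 44.  25.1]
  top [ 459.  -393.7   86.7] mid [ 459.3 -386.9   88.6] rng [46.5 43.6 27.1]
car (array([496.9, 300.6]), array([141.1, 428.1]), 3.23) [ 4.   9.8 26.6]
scene0 bench z 2.391379484389404
tray (array([ 437.1, -295.3]), array([220. , 396.9]), 4.95) [ 3.9 21.3 28.1]
  top [ 466.9 -378.1   87.8] mid [ 462.3 -383.9   89.3] rng [43.  42.8 28.3]
  top [ 467.7 -301.2   88.4] mid [ 464.4 -309.5   88. ] rng [36.4 45.3 25.9]
  top [ 473.1 -226.4   92.3] mid [ 468.9 -229.5   91.2] rng [41.5 43.7 31.4]
  top [ 479.3 -140.4  102.3] mid [ 472.7 -144.1   95.3] rng [31.8 29.9 40.6]
car (array([464.5, 262.7]), array([373.5, 189.7]), 87.7) [ 3.9 10.3 26.8]
```

```bash
python3 -m jog '[{"angular":[0,0,-33],"dp":[0.171,-0.08,-0.05],"claw":1},{"angular":[0,0,-33],"dp":[0.171,-0.08,-0.05],"claw":1},{"angular":[0,0,-33],"dp":[0.171,-0.08,-0.05],"claw":1},{"angular":[0,0,-33],"dp":[0.171,-0.08,-0.05],"claw":1},{"angular":[0,0,-66],"dp":[0.342,-0.159,-0.1],"claw":1},{"angular":[0,0,-66],"dp":[0.342,-0.159,-0.1],"claw":1},{"angular":[0,0,-66],"dp":[0.342,-0.159,-0.1],"claw":1},{"angular":[0,0,-66],"dp":[0.342,-0.159,-0.1],"claw":1},{"angular":[0,0,-66],"dp":[0.342,-0.159,-0.1],"claw":1},{"angular":[0,0,-66],"dp":[0.342,-0.159,-0.1],"claw":1},{"angular":[0,0,-66],"dp":[0.342,-0.159,-0.1],"claw":1}]' 40
python3 - <<'E'
from h import *
im,d,m=snap('wrist','w0'); s=arm.observe(); print(s['tcp_pos'],s['tcp_rot'],s['joint_pos']); print(np.round(m['hand_eye'],3),m['fx'])
E
```

```text
time: 1.2
tcp_pos: [464.5, -271.7, 338.6]
tcp_rot: [-2.292, -2.147, 0.001]
wrist_force: [-0.3, -0.2, 0.3]
gripper_width: 0.998
gripper_force: 0.0
[ 464.21942961 -272.00969523  338.58747417] [-2.29282057e+00 -2.14569934e+00  1.00297522e-03] [-6.47721504e-01  2.99971330e-01  2.25633973e-01  1.49790906e+00
 -3.98094493e-04  9.89343772e-01]
[[-0.00000e+00  9.54000e-01  2.98000e-01  7.60690e+01]
 [ 1.00000e+00  0.00000e+00  1.00000e-03  4.63000e-01]
 [ 1.00000e-03  2.98000e-01 -9.54000e-01 -1.34935e+02]
 [ 0.00000e+00  0.00000e+00  0.00000e+00  1.00000e+00]] 362.858613254015
```

View pics/w0.png

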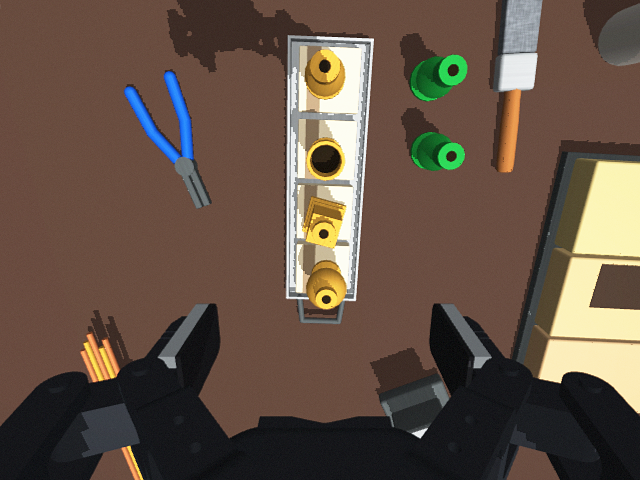

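The wrist view confirms the order from the handle (bottom): knop collar (326,298), plinth (323,233, turned), cup (325,159), baluster (324,66).

```bash
python3 - <<'E'
from h import *
w=cloud('w0'); hsv=cv2.cvtColor(cv2.imread('pics/w0.png'),cv2.COLOR_BGR2HSV)
brass=(hsv[...,0]<28)&(hsv[...,1]>150)&(w[...,2]>25)
print('bench',np.nanmedian(w[300:400,240:400,2]))
for n,(a,b,c,d),zt in(('knop',(300,350,255,312),98),('plinth',(300,350,193,250),96),('cup',(300,350,135,182),100),('bal',(300,350,45,100),111)):
    q=w[c:d,a:b][brass[c:d,a:b]]
    t=q[(q[:,2]>zt-5)]
    (cc,r)=cv2.minEnclosingCircle(t[:,:2].astype(np.float32)); print(n,len(t),np.round(np.median(t,0),1),np.round((t.min(0)+t.max(0))/2,1),np.round(cc,1),round(r,1))
    if n=='plinth':
        for lo,hi in((80,91),(25,35)):
            t=q[(q[:,2]>lo)&(q[:,2]<hi)]; print(len(t),cv2.minAreaRect(t[:,:2].astype(np.float32)))
q=w[30:305,283:378].reshape(-1,3); t=q[(q[:,2]>14)&(q[:,2]<24)]; print('tray',cv2.minAreaRect(t[:,:2].astype(np.float32)))
im=cv2.imread('pics/w0.png')[185:315,280:370]; a=cv2.resize(im,None,fx=4,fy=4,interpolation=2)
im=cv2.imread('pics/side0.png')[140:245,240:330]; b=cv2.resize(im,None,fx=4,fy=4,interpolation=2); b=cv2.copyMakeBorder(b,0,100,0,0,0)
cv2.imwrite('pics/c1.png',np.hstack([a,b]))
E
```

```text
bench 0.46163115320166526
knop 323 [ 459.4 -382.7   98.2] [ 458.9 -384.7   96.9] [ 458.9 -384.8] 12.8
plinth 384 [ 461.4 -305.6   96.3] [ 461.2 -306.9   94.9] [ 461.2 -307. ] 12.8
460 ((460.9728698730469, -306.9811096191406), (34.09115219116211, 33.38412094116211), 70.96089172363281)
222 ((460.69696044921875, -306.6498718261719), (45.515541076660156, 44.60722351074219), 70.67092895507812)
cup 425 [ 466.  -229.   100.1] [ 467.5 -229.7   99. ] [ 468.3 -229.7] 19.9
bal 684 [ 473.1 -144.7  111.3] [ 473.  -144.6  109.9] [ 473.1 -144.3] 13.9
tray ((465.3267822265625, -268.618896484375), (335.7035827636719, 96.23109436035156), 84.13838195800781)
```

View pics/c1.png

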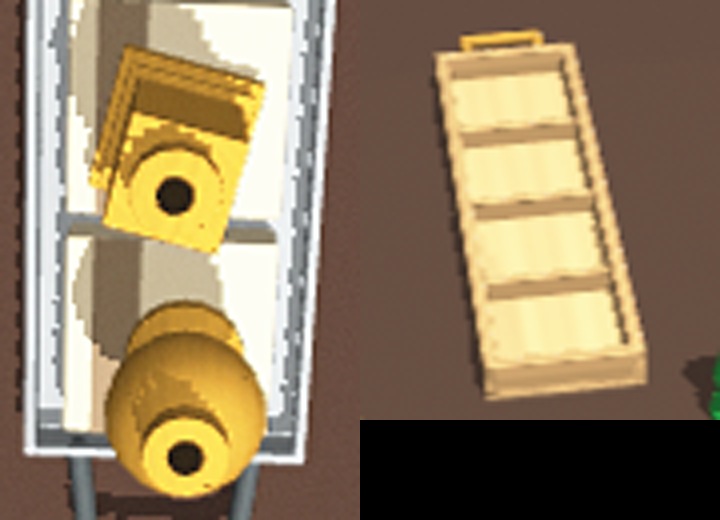

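```bash
python3 - <<'E'
from h import *
m=vision.camera_model('side');T=np.array(m['T'])
P=[]
for u,v in((258.75,153),(294.25,151.25),(311.25,228),(271.25,232)):
    r=T[:3,:3]@np.array([(u-m['cx'])/m['fx'],-(v-m['cy'])/m['fy'],-1]); s=(24-T[2,3])/r[2]; P.append((T[:3,3]+s*r)[:2])
P=np.array(P);print(np.round(P,1),P.mean(0)); d=P[0]+P[1]-P[2]-P[3]; print(np.degrees(np.arctan2(d[1],d[0])),np.linalg.norm(d)/2)
E
python3 -m jog '[{"angular":[0,0,0],"dp":[-0.1128,0.002,0.05],"claw":1},{"angular":[0,0,0],"dp":[-0.1128,0.002,0.10],"claw":1},{"angular":[0,0,0],"dp":[-0.1128,0.002,0.14],"claw":1},{"angular":[0,0,0],"dp":[-0.1128,0.002,0.18],"claw":1},{"angular":[0,0,0],"dp":[-0.1128,0.002,0.21],"claw":1},{"angular":[0,0,0],"dp":[-0.1128,0.002,0.24],"claw":1},{"angular":[0,0,0],"dp":[-0.1128,0.002,0.26],"claw":1},{"angular":[0,0,0],"dp":[-0.1128,0.002,0.275],"claw":1},{"angular":[0,0,0],"dp":[-0.1128,0.002,0.283],"claw":1},{"angular":[0,0,0],"dp":[-0.1128,0.002,0.283],"claw":1},{"angular":[0,0,0],"dp":[-0.1128,0.002,0.283],"claw":1}]'
```

```text
[[424.8 417.4]
 [519.6 418.1]
 [537.7 100.4]
 [446.5  94.3]] [482.14442367 257.55874658]
93.56879475619479 321.0123237207444
time: 2.35
tcp_pos: [459.8, -384.8, 56.9]
tcp_rot: [2.292, 2.147, -0.0]
wrist_force: [0.1, 0.9, 0.9]
gripper_width: 1.001
gripper_force: 0.0
```

```bash
python3 -m jog '[{"angular":[0,0,0],"dp":[0,0,0],"claw":0.3},{"angular":[0,0,0],"dp":[0,0,0],"claw":0.3},{"angular":[0,0,0],"dp":[0,0,0],"claw":0.3},{"angular":[0,0,0],"dp":[0,0,0],"claw":0.3},{"angular":[0,0,0],"dp":[0,0,0],"claw":0.3},{"angular":[0,0,0],"dp":[0,0,0],"claw":0.3},{"angular":[0,0,0],"dp":[0,0,0],"claw":0.3},{"angular":[0,0,0],"dp":[0,0,0],"claw":0.3},{"angular":[0,0,0],"dp":[0,0,0],"claw":0.3},{"angular":[0,0,0],"dp":[0,0,0],"claw":0.3}]' 60
```

```text
time: 3.35
tcp_pos: [460.3, -384.6, 57.7]
tcp_rot: [2.29, 2.148, -0.001]
wrist_force: [-1.5, 1.2, 5.1]
gripper_width: 0.554
gripper_force: 61.2
```

```bash
python3 -m jog '[{"angular":[0,0,0],"dp":[0,0,-0.005],"claw":0.3},{"angular":[0,0,0],"dp":[0,0,-0.01],"claw":0.3},{"angular":[0,0,0],"dp":[0,0,-0.018],"claw":0.3},{"angular":[0,0,0],"dp":[0,0,-0.026],"claw":0.3},{"angular":[0,0,0],"dp":[0,0,-0.03],"claw":0.3},{"angular":[0,0,0],"dp":[0,0,-0.03],"claw":0.3},{"angular":[0,0,0],"dp":[0,0,-0.03],"claw":0.3}]'
python3 - <<'E'
from h import *
snap('wrist','w1')
im,d,m=snap('side','s1'); a=cv2.resize(im[330:480,200:360],None,fx=4,fy=4)
w=cv2.imread('pics/w1.png')
cv2.imwrite('pics/c2.png',cv2.resize(np.hstack([cv2.resize(a,(512,480)),w]),(800,333)))
E
```

```text
time: 4.05
tcp_pos: [460.0, -384.0, 86.4]
tcp_rot: [2.291, 2.149, -0.0]
wrist_force: [-0.0, 0.2, -2.1]
gripper_width: 0.557
gripper_force: 61.9
```

View pics/c2.png

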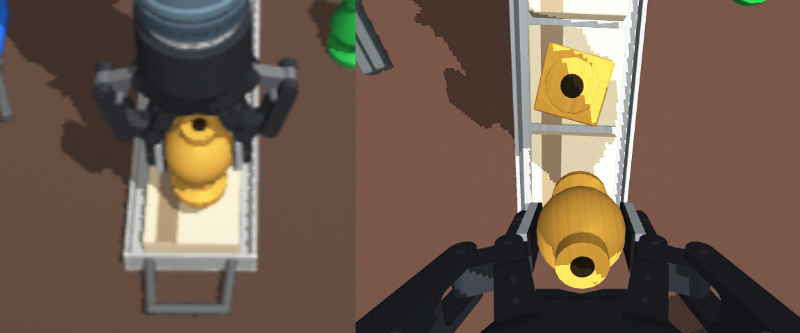

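Knop is held upright. Next: lift and carry it toward the carrier.

```bash
python3 -m jog '[{"angular":[0,0,0],"dp":[0,0,-0.03],"claw":0.3},{"angular":[0,0,0],"dp":[0,0,-0.07],"claw":0.3},{"angular":[0,0,0],"dp":[0.01,0,-0.10],"claw":0.3},{"angular":[0,0,-1],"dp":[0.04,-0.002,-0.115],"claw":0.3},{"angular":[0,0,-1.5],"dp":[0.08,-0.004,-0.115],"claw":0.3},{"angular":[0,0,-2],"dp":[0.12,-0.006,-0.115],"claw":0.3},{"angular":[0,0,-2.5],"dp":[0.16,-0.008,-0.115],"claw":0.3},{"angular":[0,0,-3],"dp":[0.20,-0.01,-0.115],"claw":0.3},{"angular":[0,0,-3.5],"dp":[0.24,-0.012,-0.115],"claw":0.3},{"angular":[0,0,-4],"dp":[0.28,-0.014,-0.115],"claw":0.3},{"angular":[0,0,-4.5],"dp":[0.32,-0.016,-0.115],"claw":0.3},{"angular":[0,0,-5],"dp":[0.36,-0.018,-0.115],"claw":0.3}]' && python3 -m jog '[{"angular":[0,0,0],"dp":[0.04,-0.004,0],"claw":0.3},{"angular":[0,0,0],"dp":[0.08,-0.008,0],"claw":0.3},{"angular":[0,0,-2.4],"dp":[0.11,-0.011,0],"claw":0.3},{"angular":[0,0,-2.4],"dp":[0.13,-0.013,0],"claw":0.3},{"angular":[0,0,-2.4],"dp":[0.14,-0.015,0],"claw":0.3},{"angular":[0,0,-2.4],"dp":[0.145,-0.015,0],"claw":0.3},{"angular":[0,0,-2.4],"dp":[0.145,-0.015,0],"claw":0.3}]'
python3 - <<'E'
from h import *
snap('wrist','w2'); print(arm.observe()['tcp_pos'])
E
```

```text
time: 5.35
tcp_pos: [464.6, -22.0, 201.1]
tcp_rot: [-2.195, -2.247, 0.0]
wrist_force: [0.5, 0.6, -3.2]
gripper_width: 0.556
gripper_force: 62.6
time: 6.05
tcp_pos: [446.8, 120.9, 201.2]
tcp_rot: [2.148, 2.292, -0.001]
wrist_force: [0.6, -0.3, -2.3]
gripper_width: 0.555
gripper_force: 62.6
[446.9033178  120.44276251 201.19471284]
```

View pics/w2.png

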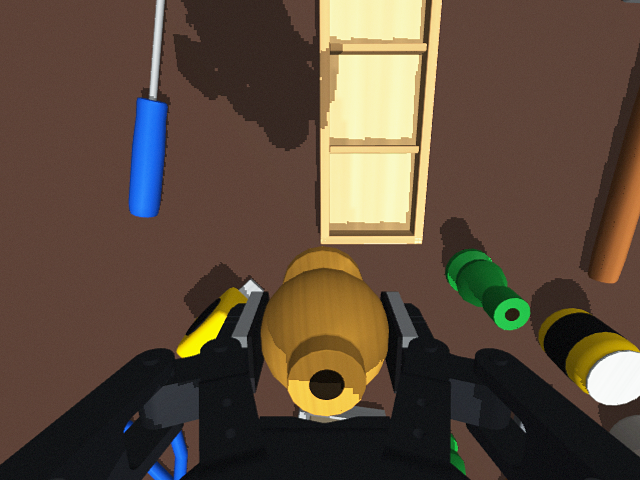

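The near end of the carrier is at about (320–422, 243) and its sides run upward at columns ~322 and ~430; fitting its pose from depth.

```bash
python3 - <<'E'
from h import *
w=cloud('w2'); q=w[0:246,312:446].reshape(-1,3); t=q[(q[:,2]>19)&(q[:,2]<30)]
print(np.nanmedian(t[:,2]),len(t)); (c,s,a)=cv2.minAreaRect(t[:,:2].astype(np.float32)); print(c,s,a)
b=cv2.boxPoints((c,s,a)); print(np.round(b,1))
i=np.argsort(b[:,1])[:2]; near=b[i].mean(0); d=b[np.argsort(b[:,1])[2:]].mean(0)-near; d/=np.linalg.norm(d)
cen=near+d*161; print('near',near,'head',np.degrees(np.arctan2(d[1],d[0])),'centre',cen)
for y in(117,39,-39,-117): print(y,np.round(cen+d*y,1))
E
```

```text
23.910413221012163 7277
(484.6280212402344, 193.34524536132812) (92.15000915527344, 192.33348083496094) 3.8443615436553955
[[432.2 286.2]
 [445.1  94.3]
 [537.  100.5]
 [524.2 292.4]]
near [491.07565  97.3949 ] head 93.84435 centre [480.2812  258.03262]
117 [472.4 374.8]
39 [477.7 296.9]
-39 [482.9 219.1]
-117 [488.1 141.3]
```

```bash
python3 -m jog '[{"angular":[0,0,0],"dp":[0.03,0.007,0],"claw":0.3},{"angular":[0,0,0],"dp":[0.07,0.014,0],"claw":0.3},{"angular":[0,0,0],"dp":[0.11,0.02,0],"claw":0.3},{"angular":[0,0,0],"dp":[0.15,0.027,0],"claw":0.3},{"angular":[0,0,0],"dp":[0.19,0.034,0],"claw":0.3},{"angular":[0,0,0],"dp":[0.22,0.040,0],"claw":0.3},{"angular":[0,0,0],"dp":[0.24,0.042,0.01],"claw":0.3},{"angular":[0,0,0],"dp":[0.252,0.042,0.03],"claw":0.3},{"angular":[0,0,0],"dp":[0.252,0.042,0.06],"claw":0.3},{"angular":[0,0,0],"dp":[0.252,0.042,0.08],"claw":0.3},{"angular":[0,0,0],"dp":[0.252,0.042,0.10],"claw":0.3},{"angular":[0,0,0],"dp":[0.252,0.042,0.10],"claw":0.3}]' && python3 -m jog '[{"angular":[0,0,0],"dp":[0,0,0.02],"claw":0.3},{"angular":[0,0,0],"dp":[0,0,0.04],"claw":0.3},{"angular":[0,0,0],"dp":[0,0,0.05],"claw":0.3},{"angular":[0,0,0],"dp":[0,0,0.055],"claw":0.3},{"angular":[0,0,0],"dp":[0,0,0.057],"claw":0.3},{"angular":[0,0,0],"dp":[0,0,0.058],"claw":0.3},{"angular":[0,0,0],"dp":[0,0,0.058],"claw":0.3}]'
```

```text
time: 7.3
tcp_pos: [470.1, 372.3, 97.2]
tcp_rot: [-2.149, -2.29, 0.012]
wrist_force: [-0.9, 0.1, -2.3]
gripper_width: 0.553
gripper_force: 62.6
time: 8.0
tcp_pos: [472.9, 375.5, 44.1]
tcp_rot: [2.148, 2.292, 0.002]
wrist_force: [-0.0, 0.4, -2.1]
gripper_width: 0.556
gripper_force: 62.6
```

```bash
python3 -m jog '[{"angular":[0,0,0],"dp":[0,0,0.001],"claw":0.3},{"angular":[0,0,0],"dp":[0,0,0.002],"claw":0.3},{"angular":[0,0,0],"dp":[0,0,0.002],"claw":0.3}]'; python3 -m jog '[{"angular":[0,0,0],"dp":[0,0,0.001],"claw":0.3},{"angular":[0,0,0],"dp":[0,0,0.001],"claw":0.3}]'
```

```text
time: 8.3
tcp_pos: [472.6, 375.5, 41.8]
tcp_rot: [2.148, 2.292, 0.002]
wrist_force: [0.2, 0.3, 0.3]
gripper_width: 0.555
gripper_force: 62.9
time: 8.5
tcp_pos: [472.6, 375.7, 41.7]
tcp_rot: [2.148, 2.293, 0.002]
wrist_force: [-2.5, -0.0, 6.1]
gripper_width: 0.55
gripper_force: 63.5
```

```bash
python3 -m jog '[{"angular":[0,0,0],"dp":[0,0,-0.001],"claw":0.6},{"angular":[0,0,0],"dp":[0,0,-0.001],"claw":0.7},{"angular":[0,0,0],"dp":[0,0,-0.001],"claw":0.85},{"angular":[0,0,0],"dp":[0,0,-0.001],"claw":1},{"angular":[0,0,0],"dp":[0,0,-0.001],"claw":1},{"angular":[0,0,0],"dp":[0,0,-0.001],"claw":1},{"angular":[0,0,0],"dp":[0,0,-0.02],"claw":1},{"angular":[0,0,0],"dp":[0,0,-0.05],"claw":1},{"angular":[0,0,0],"dp":[0,0,-0.09],"claw":1},{"angular":[0,0,0],"dp":[0,0,-0.13],"claw":1},{"angular":[0,0,0],"dp":[0,0,-0.15],"claw":1},{"angular":[0,0,0],"dp":[0,0,-0.15],"claw":1}]'
python3 - <<'E'
from h import *
snap('side','s2'); w=cloud('s2'); q=w[135:175,245:305].reshape(-1,3); t=q[q[:,2]>60]; t=t[t[:,2]<90]; print(len(t),np.round(np.median(t,0),1),t.min(0),t.max(0)) if len(t) else 0
s=arm.observe(); print(s['tcp_pos'],s['tcp_rot'],s['wrist_force'])
E
```

```text
time: 9.7
tcp_pos: [474.4, 376.6, 194.3]
tcp_rot: [2.147, 2.291, 0.012]
wrist_force: [0.0, 0.6, 0.5]
gripper_width: 0.998
gripper_force: 0.0
210 [471.1 363.9  71.5] [447.21410694 347.21073361  60.13625853] [493.50722059 389.9562109   86.93564607]
[473.38776944 375.91767439 191.82014831] [2.14725209 2.2917573  0.00578534] [ 0.87388756  0.25312033 -0.04385935]
```

```bash
python3 -m jog '[{"angular":[0,0,0],"dp":[-0.05,-0.004,0],"claw":1},{"angular":[0,0,0],"dp":[-0.10,-0.008,0],"claw":1},{"angular":[0,0,0],"dp":[-0.15,-0.012,0],"claw":1},{"angular":[0,0,0],"dp":[-0.2,-0.016,0],"claw":1},{"angular":[0,0,0],"dp":[-0.25,-0.02,0],"claw":1},{"angular":[0,0,0],"dp":[-0.3,-0.025,0],"claw":1},{"angular":[0,0,0],"dp":[-0.35,-0.029,0],"claw":1},{"angular":[0,0,0],"dp":[-0.4,-0.033,0],"claw":1},{"angular":[0,0,0],"dp":[-0.45,-0.037,0],"claw":1},{"angular":[0,0,0],"dp":[-0.5,-0.041,0],"claw":1},{"angular":[0,0,0],"dp":[-0.53,-0.044,0],"claw":1}]' && python3 -m jog '[{"angular":[0,0,8],"dp":[-0.04,-0.003,0],"claw":1},{"angular":[0,0,15],"dp":[-0.08,-0.006,0],"claw":1},{"angular":[0,0,22.9],"dp":[-0.12,-0.01,0],"claw":1},{"angular":[0,0,22.9],"dp":[-0.15,-0.0125,0.02],"claw":1},{"angular":[0,0,22.9],"dp":[-0.15,-0.0125,0.04],"claw":1},{"angular":[0,0,22.9],"dp":[-0.15,-0.0125,0.04],"claw":1},{"angular":[0,0,22.9],"dp":[-0.15,-0.0125,0.04],"claw":1}]'
```

```text
time: 10.85
tcp_pos: [461.3, -159.2, 188.3]
tcp_rot: [-2.15, -2.288, 0.002]
wrist_force: [0.9, 0.7, -0.1]
gripper_width: 0.999
gripper_force: 0.0
time: 11.55
tcp_pos: [458.9, -305.7, 148.8]
tcp_rot: [-2.557, -1.818, 0.001]
wrist_force: [0.1, 0.4, 0.4]
gripper_width: 0.999
gripper_force: 0.0
```

```bash
python3 -m jog '[{"angular":[0,0,0],"dp":[0,0.002,0.02],"claw":1},{"angular":[0,0,0],"dp":[0,0.002,0.05],"claw":1},{"angular":[0,0,0],"dp":[0,0.002,0.075],"claw":1},{"angular":[0,0,0],"dp":[0,0.002,0.088],"claw":1},{"angular":[0,0,0],"dp":[0,0.002,0.092],"claw":1},{"angular":[0,0,0],"dp":[0,0.002,0.092],"claw":1}]' 60 && python3 -m jog '[{"angular":[0,0,0],"dp":[0,0,0],"claw":0.6},{"angular":[0,0,0],"dp":[0,0,0],"claw":0.2},{"angular":[0,0,0],"dp":[0,0,0],"claw":0.2},{"angular":[0,0,0],"dp":[0,0,0],"claw":0.2},{"angular":[0,0,0],"dp":[0,0,0],"claw":0.2},{"angular":[0,0,0],"dp":[0,0,0],"claw":0.2},{"angular":[0,0,0],"dp":[0,0,0],"claw":0.2},{"angular":[0,0,0],"dp":[0,0,0],"claw":0.2},{"angular":[0,0,0],"dp":[0,0,0],"claw":0.2},{"angular":[0,0,0],"dp":[0,0,0],"claw":0.2},{"angular":[0,0,0],"dp":[0,0,0],"claw":0.2}]'
```

```text
time: 12.15
tcp_pos: [462.2, -307.1, 58.7]
tcp_rot: [-2.559, -1.822, 0.0]
wrist_force: [0.5, -0.1, 1.0]
gripper_width: 1.001
gripper_force: 0.0
time: 13.25
tcp_pos: [462.3, -308.2, 59.2]
tcp_rot: [2.559, 1.82, 0.0]
wrist_force: [-0.9, 0.5, 6.1]
gripper_width: 0.39
gripper_force: 61.2
```

```bash
python3 -m jog '[{"angular":[0,0,0],"dp":[0,0,-0.02],"claw":0.2},{"angular":[0,0,0],"dp":[0,0,-0.06],"claw":0.2},{"angular":[0,0,0],"dp":[0,0,-0.10],"claw":0.2},{"angular":[0,0,0],"dp":[0.02,-0.006,-0.13],"claw":0.2},{"angular":[0,0,0],"dp":[0.06,-0.019,-0.14],"claw":0.2},{"angular":[0,0,0],"dp":[0.10,-0.032,-0.14],"claw":0.2},{"angular":[0,0,0],"dp":[0.14,-0.045,-0.14],"claw":0.2},{"angular":[0,0,0],"dp":[0.18,-0.057,-0.14],"claw":0.2},{"angular":[0,0,0],"dp":[0.22,-0.070,-0.14],"claw":0.2},{"angular":[0,0,0],"dp":[0.26,-0.083,-0.14],"claw":0.2},{"angular":[0,0,0],"dp":[0.30,-0.096,-0.14],"claw":0.2},{"angular":[0,0,0],"dp":[0.34,-0.108,-0.14],"claw":0.2}]' && python3 -m jog '[{"angular":[0,0,-4],"dp":[0.04,-0.013,0],"claw":0.2},{"angular":[0,0,-8],"dp":[0.08,-0.026,0],"claw":0.2},{"angular":[0,0,-12],"dp":[0.12,-0.039,0],"claw":0.2},{"angular":[0,0,-16],"dp":[0.16,-0.051,0],"claw":0.2},{"angular":[0,0,-20],"dp":[0.2,-0.064,0],"claw":0.2},{"angular":[0,0,-22.9],"dp":[0.222,-0.072,0],"claw":0.2},{"angular":[0,0,-22.9],"dp":[0.237,-0.076,0],"claw":0.2},{"angular":[0,0,-22.9],"dp":[0.237,-0.076,0.02],"claw":0.2},{"angular":[0,0,-22.9],"dp":[0.237,-0.076,0.05],"claw":0.2},{"angular":[0,0,-22.9],"dp":[0.237,-0.076,0.08],"claw":0.2},{"angular":[0,0,-22.9],"dp":[0.237,-0.076,0.09],"claw":0.2},{"angular":[0,0,-22.9],"dp":[0.237,-0.076,0.09],"claw":0.2}]'
```

```text
time: 14.45
tcp_pos: [470.5, 50.6, 197.5]
tcp_rot: [-2.56, -1.82, 0.002]
wrist_force: [0.8, -0.3, -3.7]
gripper_width: 0.39
gripper_force: 60.7
time: 15.65
tcp_pos: [475.9, 296.3, 106.3]
tcp_rot: [-2.148, -2.29, 0.008]
wrist_force: [0.2, -0.9, -4.0]
gripper_width: 0.392
gripper_force: 60.4
```

```bash
python3 -m jog '[{"angular":[0,0,0],"dp":[0,0.001,0.02],"claw":0.2},{"angular":[0,0,0],"dp":[0,0.001,0.04],"claw":0.2},{"angular":[0,0,0],"dp":[0,0.001,0.052],"claw":0.2},{"angular":[0,0,0],"dp":[0,0.001,0.057],"claw":0.2},{"angular":[0,0,0],"dp":[0,0.001,0.06],"claw":0.2},{"angular":[0,0,0],"dp":[0,0.001,0.06],"claw":0.2},{"angular":[0,0,0],"dp":[0,0.001,0.06],"claw":0.2}]'; python3 -m jog '[{"angular":[0,0,0],"dp":[0,0,0.001],"claw":0.2},{"angular":[0,0,0],"dp":[0,0,0.002],"claw":0.2},{"angular":[0,0,0],"dp":[0,0,0.002],"claw":0.2}]'
```

```text
time: 16.35
tcp_pos: [479.4, 298.1, 49.2]
tcp_rot: [2.148, 2.292, 0.002]
wrist_force: [0.4, 0.3, -3.6]
gripper_width: 0.389
gripper_force: 60.7
time: 16.65
tcp_pos: [478.7, 297.8, 46.3]
tcp_rot: [2.148, 2.292, 0.0]
wrist_force: [-0.5, -0.5, -3.4]
gripper_width: 0.388
gripper_force: 60.7
```

```bash
python3 -m jog '[{"angular":[0,0,0],"dp":[0,0,0.001],"claw":0.2},{"angular":[0,0,0],"dp":[0,0,0.002],"claw":0.2},{"angular":[0,0,0],"dp":[0,0,0.002],"claw":0.2}]'; python3 -m jog '[{"angular":[0,0,0],"dp":[0,0,0.001],"claw":0.2},{"angular":[0,0,0],"dp":[0,0,0.001],"claw":0.2},{"angular":[0,0,0],"dp":[0,0,0.001],"claw":0.2}]'
```

```text
time: 16.95
tcp_pos: [478.5, 297.7, 44.1]
tcp_rot: [-2.148, -2.293, 0.001]
wrist_force: [-0.2, -0.1, -3.6]
gripper_width: 0.39
gripper_force: 60.7
time: 17.25
tcp_pos: [478.6, 297.8, 43.2]
tcp_rot: [2.148, 2.293, -0.0]
wrist_force: [0.6, -0.9, -3.2]
gripper_width: 0.389
gripper_force: 60.7
```

```bash
python3 -m jog '[{"angular":[0,0,0],"dp":[0,0,0.001],"claw":0.2},{"angular":[0,0,0],"dp":[0,0,0.001],"claw":0.2},{"angular":[0,0,0],"dp":[0,0,0.001],"claw":0.2}]'; python3 -m jog '[{"angular":[0,0,0],"dp":[0,0,0.001],"claw":0.2},{"angular":[0,0,0],"dp":[0,0,0.001],"claw":0.2},{"angular":[0,0,0],"dp":[0,0,0.001],"claw":0.2}]'
```

```text
time: 17.55
tcp_pos: [478.7, 297.8, 43.1]
tcp_rot: [2.148, 2.292, 0.0]
wrist_force: [-2.8, -0.6, 5.5]
gripper_width: 0.389
gripper_force: 61.6
time: 17.85
tcp_pos: [478.7, 297.8, 43.1]
tcp_rot: [2.148, 2.292, 0.001]
wrist_force: [-4.8, -2.9, 12.6]
gripper_width: 0.39
gripper_force: 62.9
```

```bash
python3 -m jog '[{"angular":[0,0,0],"dp":[0,0,-0.001],"claw":0.2},{"angular":[0,0,0],"dp":[0,0,-0.0015],"claw":0.45},{"angular":[0,0,0],"dp":[0,0,-0.0015],"claw":0.6},{"angular":[0,0,0],"dp":[0,0,-0.0015],"claw":0.8},{"angular":[0,0,0],"dp":[0,0,-0.0015],"claw":1},{"angular":[0,0,0],"dp":[0,0,-0.0015],"claw":1},{"angular":[0,0,0],"dp":[0,0,-0.0015],"claw":1},{"angular":[0,0,0],"dp":[0,0,-0.02],"claw":1},{"angular":[0,0,0],"dp":[0,0,-0.05],"claw":1},{"angular":[0,0,0],"dp":[0,0,-0.09],"claw":1},{"angular":[0,0,0],"dp":[0,0,-0.13],"claw":1},{"angular":[0,0,0],"dp":[0,0,-0.15],"claw":1}]'
```

```text
time: 19.05
tcp_pos: [480.2, 298.6, 195.2]
tcp_rot: [2.147, 2.291, 0.008]
wrist_force: [0.8, 1.0, 0.5]
gripper_width: 1.004
gripper_force: 0.0
```

```bash
python3 -m jog '[{"angular":[0,0,0],"dp":[-0.05,-0.004,0],"claw":1},{"angular":[0,0,0],"dp":[-0.10,-0.009,0],"claw":1},{"angular":[0,0,0],"dp":[-0.15,-0.013,0],"claw":1},{"angular":[0,0,0],"dp":[-0.2,-0.017,0],"claw":1},{"angular":[0,0,0],"dp":[-0.25,-0.022,0],"claw":1},{"angular":[0,0,0],"dp":[-0.3,-0.026,0],"claw":1},{"angular":[0,0,0],"dp":[-0.35,-0.03,0],"claw":1},{"angular":[0,0,0],"dp":[-0.4,-0.035,0],"claw":1},{"angular":[0,0,7.5],"dp":[-0.45,-0.039,0],"claw":1},{"angular":[0,0,7.5],"dp":[-0.5,-0.043,0],"claw":1},{"angular":[0,0,7.5],"dp":[-0.526,-0.0455,0.02],"claw":1},{"angular":[0,0,7.5],"dp":[-0.526,-0.0455,0.04],"claw":1}]' && python3 -m jog '[{"angular":[0,0,0],"dp":[0,0,0],"claw":1},{"angular":[0,0,0],"dp":[0,0,0],"claw":1}]'
```

```text
time: 20.25
tcp_pos: [468.3, -234.8, 151.5]
tcp_rot: [2.296, 2.138, -0.0]
wrist_force: [0.1, 1.0, -0.2]
gripper_width: 1.0
gripper_force: 0.0
time: 20.45
tcp_pos: [466.9, -229.5, 151.2]
tcp_rot: [-2.292, -2.146, 0.0]
wrist_force: [0.1, -0.4, 0.3]
gripper_width: 0.999
gripper_force: 0.0
```

```bash
python3 -m jog '[{"angular":[0,0,0],"dp":[0,0.001,0.02],"claw":1},{"angular":[0,0,0],"dp":[0,0.001,0.045],"claw":1},{"angular":[0,0,0],"dp":[0,0.001,0.065],"claw":1},{"angular":[0,0,0],"dp":[0,0.001,0.075],"claw":1},{"angular":[0,0,0],"dp":[0,0.001,0.078],"claw":1},{"angular":[0,0,0],"dp":[0,0.001,0.078],"claw":1}]' 50 && python3 -m jog '[{"angular":[0,0,0],"dp":[0,0,0],"claw":0.6},{"angular":[0,0,0],"dp":[0,0,0],"claw":0.3},{"angular":[0,0,0],"dp":[0,0,0],"claw":0.3},{"angular":[0,0,0],"dp":[0,0,0],"claw":0.3},{"angular":[0,0,0],"dp":[0,0,0],"claw":0.3},{"angular":[0,0,0],"dp":[0,0,0],"claw":0.3},{"angular":[0,0,0],"dp":[0,0,0],"claw":0.3},{"angular":[0,0,0],"dp":[0,0,0],"claw":0.3},{"angular":[0,0,0],"dp":[0,0,0],"claw":0.3},{"angular":[0,0,0],"dp":[0,0,0],"claw":0.3}]'
```

```text
time: 21.05
tcp_pos: [469.0, -230.0, 74.0]
tcp_rot: [2.292, 2.147, 0.0]
wrist_force: [0.1, -0.2, -0.2]
gripper_width: 1.0
gripper_force: 0.0
time: 22.05
tcp_pos: [468.8, -230.5, 74.2]
tcp_rot: [2.292, 2.146, 0.0]
wrist_force: [-1.7, 0.7, 5.2]
gripper_width: 0.459
gripper_force: 50.0
```

```bash
python3 -m jog '[{"angular":[0,0,0],"dp":[0,0,-0.02],"claw":0.3},{"angular":[0,0,0],"dp":[0,0,-0.06],"claw":0.3},{"angular":[0,0,0],"dp":[0,0,-0.10],"claw":0.3},{"angular":[0,0,0],"dp":[0.02,-0.001,-0.125],"claw":0.3},{"angular":[0,0,0],"dp":[0.06,-0.002,-0.13],"claw":0.3},{"angular":[0,0,0],"dp":[0.10,-0.004,-0.13],"claw":0.3},{"angular":[0,0,0],"dp":[0.14,-0.005,-0.13],"claw":0.3},{"angular":[0,0,0],"dp":[0.18,-0.006,-0.13],"claw":0.3},{"angular":[0,0,0],"dp":[0.22,-0.008,-0.13],"claw":0.3},{"angular":[0,0,0],"dp":[0.26,-0.009,-0.13],"claw":0.3},{"angular":[0,0,0],"dp":[0.30,-0.0105,-0.13],"claw":0.3}]' && python3 -m jog '[{"angular":[0,0,-3],"dp":[0.04,-0.001,0],"claw":0.3},{"angular":[0,0,-7.5],"dp":[0.08,-0.003,0],"claw":0.3},{"angular":[0,0,-7.5],"dp":[0.12,-0.004,0],"claw":0.3},{"angular":[0,0,-7.5],"dp":[0.14,-0.005,0],"claw":0.3},{"angular":[0,0,-7.5],"dp":[0.1495,-0.005,0],"claw":0.3},{"angular":[0,0,-7.5],"dp":[0.1495,-0.005,0.02],"claw":0.3},{"angular":[0,0,-7.5],"dp":[0.1495,-0.005,0.05],"claw":0.3},{"angular":[0,0,-7.5],"dp":[0.1495,-0.005,0.08],"claw":0.3},{"angular":[0,0,-7.5],"dp":[0.1495,-0.005,0.10],"claw":0.3},{"angular":[0,0,-7.5],"dp":[0.1495,-0.005,0.11],"claw":0.3},{"angular":[0,0,-7.5],"dp":[0.1495,-0.005,0.11],"claw":0.3},{"angular":[0,0,-7.5],"dp":[0.1495,-0.005,0.11],"claw":0.3}]'
```

```text
time: 23.15
tcp_pos: [477.2, 71.5, 202.9]
tcp_rot: [-2.293, -2.147, 0.001]
wrist_force: [0.6, -0.2, -2.0]
gripper_width: 0.458
gripper_force: 51.0
time: 24.35
tcp_pos: [483.1, 219.2, 94.0]
tcp_rot: [2.148, 2.292, 0.001]
wrist_force: [0.6, -0.1, -1.5]
gripper_width: 0.462
gripper_force: 51.0
```

Position is right; lower by about 35 mm, then probe for the floor.

```bash
python3 -m jog '[{"angular":[0,0,0],"dp":[0,0,0.015],"claw":0.3},{"angular":[0,0,0],"dp":[0,0,0.025],"claw":0.3},{"angular":[0,0,0],"dp":[0,0,0.031],"claw":0.3},{"angular":[0,0,0],"dp":[0,0,0.034],"claw":0.3},{"angular":[0,0,0],"dp":[0,0,0.034],"claw":0.3},{"angular":[0,0,0],"dp":[0,0,0.034],"claw":0.3}]'; python3 -m jog '[{"angular":[0,0,0],"dp":[0,0,0.001],"claw":0.3},{"angular":[0,0,0],"dp":[0,0,0.0015],"claw":0.3},{"angular":[0,0,0],"dp":[0,0,0.0015],"claw":0.3}]'
```

```text
time: 24.95
tcp_pos: [482.9, 219.5, 59.6]
tcp_rot: [2.148, 2.292, 0.001]
wrist_force: [0.3, -0.1, -2.5]
gripper_width: 0.457
gripper_force: 51.0
time: 25.25
tcp_pos: [483.0, 219.6, 58.3]
tcp_rot: [2.148, 2.292, 0.001]
wrist_force: [-1.5, -0.7, 1.4]
gripper_width: 0.464
gripper_force: 51.2
```

```bash
python3 -m jog '[{"angular":[0,0,0],"dp":[0,0,0],"claw":0.3},{"angular":[0,0,0],"dp":[0,0,0],"claw":0.52},{"angular":[0,0,0],"dp":[0,0,0],"claw":0.65},{"angular":[0,0,0],"dp":[0,0,0],"claw":0.8},{"angular":[0,0,0],"dp":[0,0,0],"claw":1},{"angular":[0,0,0],"dp":[0,0,0],"claw":1},{"angular":[0,0,0],"dp":[0,0,0],"claw":1},{"angular":[0,0,0],"dp":[0,0,-0.02],"claw":1},{"angular":[0,0,0],"dp":[0,0,-0.05],"claw":1},{"angular":[0,0,0],"dp":[0,0,-0.09],"claw":1},{"angular":[0,0,0],"dp":[0,0,-0.13],"claw":1},{"angular":[0,0,0],"dp":[0,0,-0.14],"claw":1}]'
```

```text
time: 26.45
tcp_pos: [485.1, 220.3, 202.6]
tcp_rot: [2.145, 2.29, 0.011]
wrist_force: [1.4, 1.1, 0.5]
gripper_width: 1.0
gripper_force: 0.0
```

```bash
python3 -m jog '[{"angular":[0,0,0],"dp":[-0.05,-0.005,0],"claw":1},{"angular":[0,0,0],"dp":[-0.10,-0.009,0],"claw":1},{"angular":[0,0,0],"dp":[-0.15,-0.014,0],"claw":1},{"angular":[0,0,0],"dp":[-0.2,-0.019,0],"claw":1},{"angular":[0,0,0],"dp":[-0.25,-0.023,0],"claw":1},{"angular":[0,0,7.5],"dp":[-0.3,-0.028,0],"claw":1},{"angular":[0,0,7.5],"dp":[-0.34,-0.032,0],"claw":1},{"angular":[0,0,7.5],"dp":[-0.3625,-0.034,0],"claw":1},{"angular":[0,0,7.5],"dp":[-0.3625,-0.034,0.02],"claw":1},{"angular":[0,0,7.5],"dp":[-0.3625,-0.034,0.04],"claw":1},{"angular":[0,0,7.5],"dp":[-0.3625,-0.034,0.04],"claw":1},{"angular":[0,0,7.5],"dp":[-0.3625,-0.034,0.04],"claw":1}]'
```

```text
time: 27.65
tcp_pos: [471.6, -144.2, 157.4]
tcp_rot: [-2.292, -2.146, 0.001]
wrist_force: [0.4, -1.0, 0.7]
gripper_width: 0.999
gripper_force: 0.0
```

```bash
python3 -m jog '[{"angular":[0,0,0],"dp":[0,0.001,0.02],"claw":1},{"angular":[0,0,0],"dp":[0,0.001,0.04],"claw":1},{"angular":[0,0,0],"dp":[0,0.001,0.058],"claw":1},{"angular":[0,0,0],"dp":[0,0.001,0.066],"claw":1},{"angular":[0,0,0],"dp":[0,0.001,0.069],"claw":1},{"angular":[0,0,0],"dp":[0,0.001,0.069],"claw":1}]' 60 && python3 -m jog '[{"angular":[0,0,0],"dp":[0,0,0],"claw":0.6},{"angular":[0,0,0],"dp":[0,0,0],"claw":0.2},{"angular":[0,0,0],"dp":[0,0,0],"claw":0.15},{"angular":[0,0,0],"dp":[0,0,0],"claw":0.15},{"angular":[0,0,0],"dp":[0,0,0],"claw":0.15},{"angular":[0,0,0],"dp":[0,0,0],"claw":0.15},{"angular":[0,0,0],"dp":[0,0,0],"claw":0.15},{"angular":[0,0,0],"dp":[0,0,0],"claw":0.15},{"angular":[0,0,0],"dp":[0,0,0],"claw":0.15},{"angular":[0,0,0],"dp":[0,0,0],"claw":0.15},{"angular":[0,0,0],"dp":[0,0,0],"claw":0.15}]'
```

```text
time: 28.25
tcp_pos: [473.7, -144.6, 89.4]
tcp_rot: [2.292, 2.147, 0.0]
wrist_force: [0.0, -0.2, -0.5]
gripper_width: 1.001
gripper_force: 0.0
time: 29.35
tcp_pos: [473.4, -144.7, 89.3]
tcp_rot: [2.293, 2.147, 0.0]
wrist_force: [-1.8, 0.2, 5.8]
gripper_width: 0.303
gripper_force: 59.0
```

```bash
python3 -m jog '[{"angular":[0,0,0],"dp":[0,0,-0.02],"claw":0.15},{"angular":[0,0,0],"dp":[0,0,-0.06],"claw":0.15},{"angular":[0,0,0],"dp":[0,0,-0.10],"claw":0.15},{"angular":[0,0,0],"dp":[0.02,0,-0.115],"claw":0.15},{"angular":[0,0,0],"dp":[0.06,-0.001,-0.12],"claw":0.15},{"angular":[0,0,0],"dp":[0.10,-0.001,-0.12],"claw":0.15},{"angular":[0,0,0],"dp":[0.14,-0.002,-0.12],"claw":0.15},{"angular":[0,0,-3],"dp":[0.18,-0.003,-0.12],"claw":0.15},{"angular":[0,0,-7.5],"dp":[0.22,-0.003,-0.12],"claw":0.15},{"angular":[0,0,-7.5],"dp":[0.26,-0.004,-0.12],"claw":0.15},{"angular":[0,0,-7.5],"dp":[0.286,-0.0045,-0.12],"claw":0.15},{"angular":[0,0,-7.5],"dp":[0.286,-0.0045,-0.12],"claw":0.15}]' && python3 -m jog '[{"angular":[0,0,0],"dp":[0,0,0.02],"claw":0.15},{"angular":[0,0,0],"dp":[0,0,0.06],"claw":0.15},{"angular":[0,0,0],"dp":[0,0,0.09],"claw":0.15},{"angular":[0,0,0],"dp":[0,0,0.10],"claw":0.15},{"angular":[0,0,0],"dp":[0,0,0.10],"claw":0.15},{"angular":[0,0,0],"dp":[0,0,0.10],"claw":0.15}]'
```

```text
time: 30.55
tcp_pos: [486.9, 144.1, 207.9]
tcp_rot: [-2.141, -2.296, 0.0]
wrist_force: [-0.2, 0.3, -2.1]
gripper_width: 0.299
gripper_force: 59.8
time: 31.15
tcp_pos: [488.3, 140.8, 109.8]
tcp_rot: [2.148, 2.291, 0.001]
wrist_force: [1.0, 0.2, -2.0]
gripper_width: 0.301
gripper_force: 59.8
```

```bash
python3 -m jog '[{"angular":[0,0,0],"dp":[0,0,0.015],"claw":0.15},{"angular":[0,0,0],"dp":[0,0,0.026],"claw":0.15},{"angular":[0,0,0],"dp":[0,0,0.032],"claw":0.15},{"angular":[0,0,0],"dp":[0,0,0.035],"claw":0.15},{"angular":[0,0,0],"dp":[0,0,0.035],"claw":0.15},{"angular":[0,0,0],"dp":[0,0,0.035],"claw":0.15}]'; python3 -m jog '[{"angular":[0,0,0],"dp":[0,0,0.001],"claw":0.15},{"angular":[0,0,0],"dp":[0,0,0.0015],"claw":0.15},{"angular":[0,0,0],"dp":[0,0,0.0015],"claw":0.15}]'
```

```text
time: 31.75
tcp_pos: [487.9, 141.2, 74.2]
tcp_rot: [2.148, 2.292, 0.001]
wrist_force: [0.6, -0.4, -2.3]
gripper_width: 0.3
gripper_force: 59.8
time: 32.05
tcp_pos: [488.1, 141.2, 73.3]
tcp_rot: [2.147, 2.292, 0.002]
wrist_force: [-0.9, -0.1, 5.2]
gripper_width: 0.297
gripper_force: 60.6
```

On the floor; release, rise and look.

```bash
python3 -m jog '[{"angular":[0,0,0],"dp":[0,0,-0.0005],"claw":0.15},{"angular":[0,0,0],"dp":[0,0,-0.0005],"claw":0.36},{"angular":[0,0,0],"dp":[0,0,-0.0005],"claw":0.5},{"angular":[0,0,0],"dp":[0,0,-0.0005],"claw":0.7},{"angular":[0,0,0],"dp":[0,0,-0.0005],"claw":1},{"angular":[0,0,0],"dp":[0,0,-0.0005],"claw":1},{"angular":[0,0,0],"dp":[0,0,-0.0005],"claw":1},{"angular":[0,0,0],"dp":[0,0,-0.02],"claw":1},{"angular":[0,0,0],"dp":[0,0,-0.05],"claw":1},{"angular":[0,0,0],"dp":[0,0,-0.09],"claw":1},{"angular":[0,0,0],"dp":[0,0,-0.13],"claw":1},{"angular":[0,0,0],"dp":[0,0,-0.17],"claw":1}]' && python3 -m jog '[{"angular":[0,0,0],"dp":[-0.04,0,-0.05],"claw":1},{"angular":[0,0,0],"dp":[-0.08,0,-0.07],"claw":1},{"angular":[0,0,0],"dp":[-0.08,0,-0.07],"claw":1},{"angular":[0,0,0],"dp":[-0.08,0,-0.07],"claw":1}]'
python3 - <<'E'
from h import *
snap('wrist','w3'); snap('side','s3')
a=cv2.imread('pics/w3.png'); b=cv2.imread('pics/s3.png')[90:260,220:350]
cv2.imwrite('pics/c3.png',cv2.resize(np.hstack([a,cv2.resize(b,(367,480))]),(800,381)))
w=cloud('w3'); hsv=cv2.cvtColor(a,cv2.COLOR_BGR2HSV); c=np.array([480.3,258]); dr=np.array([-.067,.998])
for n,y,zt in(('knop',117,82),('plinth',39,80),('cup',-39,84),('bal',-117,95)):
    e=c+dr*y; m=(np.linalg.norm(w[...,:2]-e,axis=-1)<36)&(w[...,2]>zt-5)&(w[...,2]<zt+6)
    t=w[m]; print(n,len(t), np.round((t.min(0)+t.max(0))/2-np.r_[e,0],1) if len(t) else '')
E
```

```text
time: 33.25
tcp_pos: [487.2, 141.1, 243.8]
tcp_rot: [-2.148, -2.293, 0.0]
wrist_force: [1.6, 0.2, -0.1]
gripper_width: 1.002
gripper_force: 0.0
time: 33.65
tcp_pos: [493.5, 60.4, 313.1]
tcp_rot: [2.15, 2.289, 0.003]
wrist_force: [-0.2, 1.1, -1.5]
gripper_width: 1.003
gripper_force: 0.0
knop 0 
plinth 0 
cup 729 [-0.6  0.8 83. ]
bal 739 [-0.6  0.2 95.4]
```

View pics/c3.png

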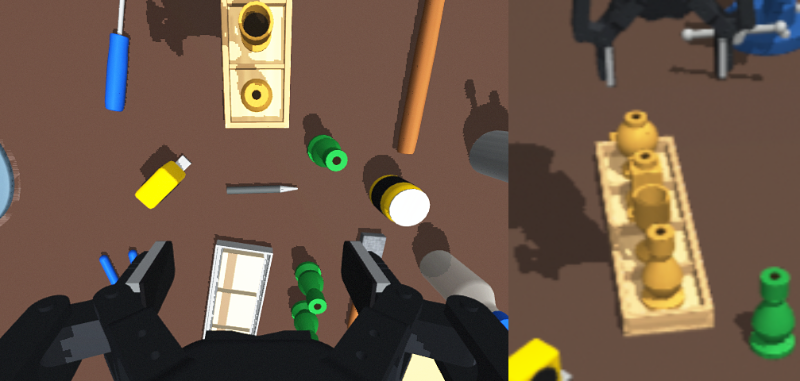

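All four stand upright in their bays: knop at the carrier's handle (far end), then plinth, cup and baluster. The arm is clear.

```bash
python3 -c "from plant import arm; print(arm.close_job())"
```

```text
the job is handed in; nothing more can be done
None
```

I moved all four brass parts to the carrier and handed the job in; from the carrier's handle they stand knop, plinth, cup, baluster, all upright in the last picture (cup and baluster measured within 1 mm of bay centre, knop and plinth judged by eye and gripper position).

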